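Tuck a flashing strip under the lap sheet and hold it down

TASK

Pick up the loose T-shaped flashing strip and slide its wide flange, square and centred, under the free edge of the hinged lap sheet on the plywood roof sample, until about 30 mm of the flange is covered; do not lift the sheet. Finish while still holding: the strip pressed flat on the board with a steady push of some 10 N or a little more, kept up to the end, as if for riveting. Leave the other things on the bench where they are.

Things in the scene. Friction and masses are not known exactly. Their poses are not given: they have to be found in the camera images.
- panel: Roof sample, fixed to the bench: plywood board 220 (x) x 200 (y) x 15 mm, top 15 mm above the origin. Origin on its underside, below the middle of the lap sheet's free edge; x points from the bare part (x -120 to 0 mm) to the part under the sheet (0 to +100), y along the free edge, z up. The sheet rests on 8 mm high side rails at y = +-86 to +-98 mm, x 0 to 100 mm.
- lap (a joint): Opening angle of the lap sheet about its hinge at the rear of the board (93 mm behind its free edge): 0 lying down, growing as the free edge is lifted. It is held down by its own weight of 80 g alone and is easily lifted.
- lap_edge (a point): Middle of the free front edge of the steel lap sheet (168 mm wide, 89 mm long, 3 mm thick), at its underside, 23 mm above the bench. Below it is a slot 8 mm high between sheet and board, open to the front, 172 mm wide between the rails, free to 85 mm deep. Axes as the panel's while the sheet lies down.
- strip_seam (a point): Where to grasp the flashing strip (dark steel sheet, about 160 g): centre of the bead of its standing seam, 34 mm above the strip's underside. The bead is 10 mm thick (strip x), 110 mm long (y), 20 mm high, on a 4 mm thick web 20 mm high, on a flat flange; 44 mm high overall. The strip starts lying on its flange on the bench. x points to the wide side, z up.
- strip_nose (a point): Middle of the edge of the flange's wide side, half-way through its thickness (2 mm above the underside). The flange is 4 mm thick and 110 mm wide (y), and reaches from 25 mm behind the seam to this edge 85 mm ahead of it (+x). Axes as the strip's.
- screwdriver: Bystander: orange-handled screwdriver, 190 mm long along its y, lying on the bench; origin under its middle.
- stop_block: Bystander: small aluminium block 36 x 60 x 22 mm; origin under its centre.
- reel: Bystander: pale reel, like a bobbin, 60 mm across, 50 mm high; origin under its centre.
- oiler: Bystander: small bottle with a pointed red cap, 34 mm across, 95 mm high, standing; origin under its centre.
- tweezers: Bystander: pointed tweezers, 122 mm long along their y, 8 mm high; origin under their middle.
Things that resemble listed ones, but are neither listed nor needed, are in the scene too. What is shaped like the part that bears strip_seam but yellow is not meant.

How it is judged (in metres and radians):
On the way, in this order (a step that is already met when the one before it is completed fails the run):
1. the strip is lifted off the bench to the level of the board or above (height (world z) of strip_nose above 0.0145 m), for 0.1 s.
2. the strip's edge is under the lap sheet by at least 20 mm, the sheet still lying (x of strip_nose in the frame of panel above 0.02 m and z of strip_nose in the frame of panel between 0.0145 and 0.0215 m and value of joint lap below 0.05 rad), for 0.1 s.
At the end, for the whole second after the job is handed in: The strip's edge lies 20 to 40 mm beyond the sheet's free edge and within 15 mm of its middle, square to it within 0.1 rad; the strip is flat on the board (tilt under 0.025 rad), the sheet lies down (under 0.02 rad), and the fingers touch the strip and press it on the board with 5 to 40 N, at rest (x of strip_nose in the frame of panel between 0.02 and 0.04 m and y of strip_nose in the frame of panel between -0.015 and 0.015 m and z of strip_nose in the frame of panel between 0.0145 and 0.0195 m and angle between the x axis of strip_nose and the x axis of panel, either way round below 0.1 rad and value of joint lap below 0.02 rad and angle between strip_nose's own z axis and vertical below 0.025 rad and contact force between strip and panel between 5 and 40 N and contact force between the fingers and strip above 3 N and linear speed of strip below 0.01 m/s); the arm keeps its last pose, push and grip.
It fails at once if the lap sheet is lifted (more than 0.05 rad, 4.6 mm at its edge) (value of joint lap above 0.05 rad).
It fails at once if a bystander is disturbed (screwdriver, block, reel, oiler or tweezers moved over 20 mm) (distance of any of screwdriver, stop_block, reel, oiler, tweezers from where it was at the start of the episode above 0.02 m).
It also fails if it takes over 35 s, if anything falls off the work surface, if the arm or the gripper's body presses on something with over 40 N, if the wrist force passes 120 N, or if a joint passes its speed limit or range.

ROBOT

A 6-joint arm with a two-finger parallel gripper is mounted at the origin on a cart in front of the work surface, level with it; the furniture and walls round the work are solid. World frame = base frame: x ahead of the robot, y to its left, z up, the work surface at z = 0. Lengths are in m, angles in degrees, forces in N, time in s.
With the tool pointing down it reaches from about 0.35 to 0.85 m from the base axis. Payload 8.1 kg.
Tool frame: the origin (TCP) lies midway between the tips of the shut fingers; the grasp point (between the pads) lies 19 mm behind it (ctrl.grip_depth is the distance from the TCP to the grasp point, in m); x points along the fingers, z is the direction in which the jaws open and shut, and the axes are right-handed (so a half turn about x gives the same grasp; the last joint's range is limited). The gripper opens to 85 mm and grips with 20 to 120 N. Pads are 22 mm wide; open, the fingers measure 114 mm over their backs; the gripper's body (76 mm by 85 mm) begins 54 mm behind the grasp point. The pads swing forward as they close: fully open they stand 13 mm farther back than shut.
Start: joints at [-77.601, 7.471, 85.268, -0, 87.261, -4.893], TCP at [0.178, -0.573, 0.231] pointing down, gripper open.
Joint ranges: [-169.43, 169.43], [-51.17, 129.36], [1.28, 143.12], [-76.62, 256.62], [0, 156.53], [-152.29, 152.29]. Speed limits (degrees/s): [136.94, 136.94, 159.86, 180, 180, 180].

INTERFACE

Orientations are given as a 3x3 rotation matrix whose columns are the frame's x, y, z axes.
In Python, from workcell import ctrl gives the robot as it stands. The module is installed in compiled form; this text tells all that it offers. Calls block until the motion is done:
- ctrl.move_ptp(position, orientation): joint-space move of the TCP to a pose.
- ctrl.move_l(position, speed=0.15, orientation=None, guard=None): straight line of the TCP; orientation=None keeps the orientation; speed is the mean speed in m/s. With guard (N) it stops when the force on the tool has changed by that much, and returns True; else False.
- ctrl.goto_joints(angles): joint-space move.
- ctrl.gripper_to(opening, grip_force=None): finger opening in m; grip_force is the grip in N (None keeps the last); returns when the fingers have stopped.
- ctrl.pause(seconds).
- ctrl.ik(position, orientation): joint angles nearest the present ones, or None.
- ctrl.snapshot(name): name is "scene" or "top" or "wrist"; returns a dict with "frame" (384x512x3 uint8, blue, green, red), "intrinsics" (3x3 intrinsics, pixels), "k1" (the pictures are not rectified: a ray, as slopes to the right and down, at radius r is drawn at 1 + k1 r^2 times it, then the intrinsics apply), "xyz" and "attitude" of the camera in the world. Camera axes: x right, y up, looking along -z (the intrinsics and any distortion apply to the point x, -y, -z); pixel columns grow to the right and rows downward; lengths in m; the calibration is good to about 2 mm. A picture is of the moment at which its call begins. There is no depth.
A pose or a line that the arm cannot do raises ctrl.PlanningError and nothing moves.
- ctrl.finish_job(): hands the job in, once; it reports no verdict.
Readings, each from a call of its own:
- ctrl.get_t(): time.
- ctrl.get_joints(): joint angles.
- ctrl.get_qvel(): joint speeds.
- ctrl.get_effort(): joint torques, N m.
- ctrl.get_position(): TCP position.
- ctrl.get_tcp_rot(): TCP orientation.
- ctrl.get_contact_force(): force on the tool from outside, world axes, zero at the start.
- ctrl.get_wrist_torque(): the same for the moment, N m.
- ctrl.get_grip_width(): finger opening in m.
Only numpy, scipy, OpenCV 4.12 (cv2) and the standard library are available. Lean on these libraries where they do the work, as an engineer would, in place of code of your own. Each camera call takes 0.05 s, during which the arm holds its last target.

## Working session

There is one attempt and no reset: what is moved stays moved. The work goes in short steps, each a Python script; the robot and the scene stay as the last script left them, time stands still between calls to the robot, and variables do not carry over. Pictures are saved under pics/ and viewed, and the job is handed in when it is done.

```bash
mkdir -p pics
cat > h.py <<'E'
import numpy as np, cv2
from workcell import ctrl
def snap(n,fn):
    s=ctrl.snapshot(n); cv2.imwrite('pics/'+fn+'.png',s['frame']); np.save('pics/'+fn+'.npy',s,allow_pickle=True); return s
def load(fn): return np.load('pics/'+fn+'.npy',allow_pickle=True).item()
def ray(s,u,v):
    K=np.array(s['intrinsics']); p=cv2.undistortPoints(np.array([[[u,v]]],float),K,np.array([s['k1'],0,0,0.]))[0,0]
    d=np.array(s['attitude'])@np.array([p[0],-p[1],-1]); return np.array(s['xyz']),d
def atz(s,u,v,z):
    o,d=ray(s,u,v); return o+d*(z-o[2])/d[2]
def proj(s,P):
    c=np.array(s['attitude']).T@(np.array(P,float)-np.array(s['xyz']))
    x,y=c[0]/-c[2],-c[1]/-c[2]; f=1+s['k1']*(x*x+y*y)
    q=np.array(s['intrinsics'])@np.array([x*f,y*f,1]); return q[:2]
def crop(fn,out,x0,y0,x1,y1,k):
    s=load(fn); im=s['frame'][y0:y1,x0:x1]; cv2.imwrite('pics/'+out+'.png',cv2.resize(im,None,fx=k,fy=k,interpolation=cv2.INTER_CUBIC))
E
python3 -c "
from h import *
for n in ['scene','top','wrist']:
    s=snap(n,n+'0'); print(n,s['xyz'],s['attitude'],s['intrinsics'],s['k1'])
print(ctrl.get_t(),ctrl.get_tcp_rot(),ctrl.grip_depth)"
```

```text
scene [ 0.08937385 -0.90209024  0.505555  ] [[ 0.88453302  0.21869952 -0.41203381]
 [-0.4657602   0.36509147 -0.80608663]
 [-0.02586074  0.90491919  0.42479699]] [[378.15423179   0.         253.91960521]
 [  0.         378.15423179 190.88257125]
 [  0.           0.           1.        ]] 0.010906467580911218
top [ 0.27106437 -0.07288675  1.12606595] [[-0.00105688  0.98123018 -0.19283728]
 [-0.9998459  -0.00441603 -0.01699063]
 [-0.0175233   0.1927896   0.98108364]] [[431.22213691   0.         266.86995226]
 [  0.         431.22213691 191.52182992]
 [  0.           0.           1.        ]] -0.07456853257106752
wrist [ 0.25966674 -0.54827894  0.3727587 ] [[ 2.98295348e-01  9.01708428e-01  3.12956542e-01]
 [-9.54473295e-01  2.82074298e-01  9.70299959e-02]
 [-7.84231760e-04 -3.27652258e-01  9.44798064e-01]] [[333.94279981   0.         248.33606534]
 [  0.         333.94279981 189.31247023]
 [  0.           0.           1.        ]] -0.06749946947808441
0.15 [[-2.95790076e-04  9.54806331e-01  2.97228504e-01]
 [ 1.37049768e-03  2.97228625e-01 -9.54805355e-01]
 [-9.99999017e-01  1.24929026e-04 -1.39647714e-03]] 0.0187
```

View pics/top0.png

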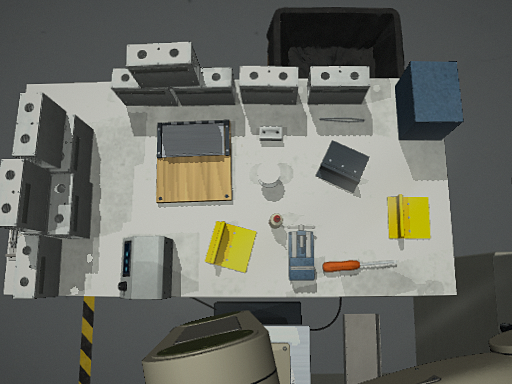

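View pics/scene0.png

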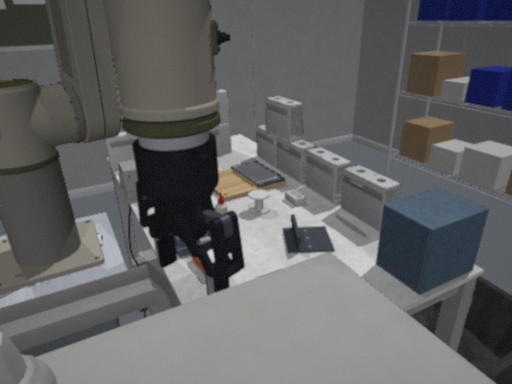

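View pics/wrist0.png

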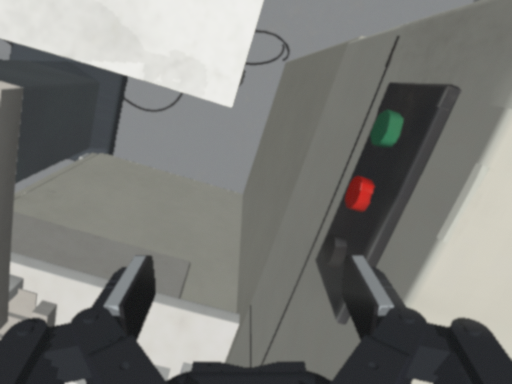

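```bash
python3 -c "
from h import *
crop('top0','c1',300,120,400,210,8); crop('top0','c2',145,110,245,210,6);crop('scene0','c3',270,200,345,260,9)"
```

```text
(no output)
```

View pics/c1.png

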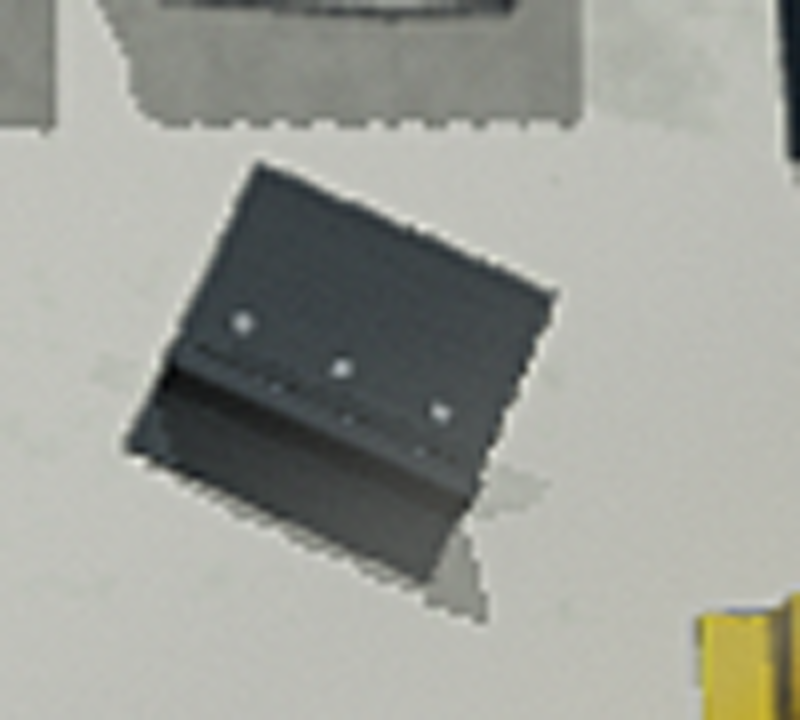

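View pics/c2.png

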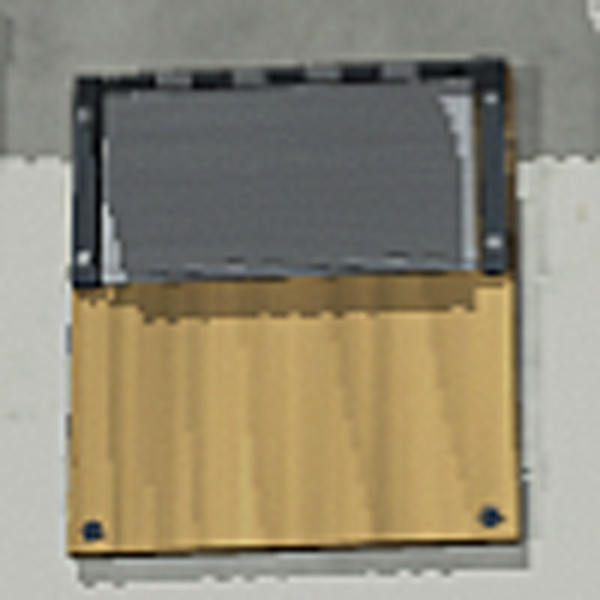

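View pics/c3.png

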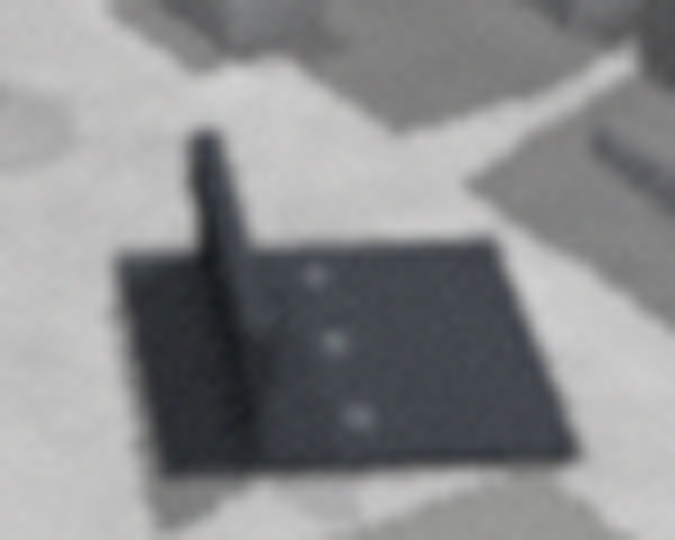

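```bash
cat > fit.py <<'E'
from h import *
from scipy.optimize import least_squares
def fit(s,pts,px,x0):
    def T(p,P): c,sn=np.cos(p[2]),np.sin(p[2]); return np.array([p[0]+c*P[0]-sn*P[1],p[1]+sn*P[0]+c*P[1],P[2]])
    f=lambda p: np.concatenate([proj(s,T(p,P))-q for P,q in zip(pts,px)])
    r=least_squares(f,x0); return r.x,r.fun.reshape(-1,2).round(2)
E
python3 -c "
from fit import *
s=load('top0')
c=lambda x,y,u0,v0,k:np.array([(x+.5)/k-.5+u0,(y+.5)/k-.5+v0])
p=[(85,55,.004),(85,-55,.004),(-25,55,.004),(-25,-55,.004)]
p=[np.array([a/1000,b/1000,z]) for a,b,z in p]
q=[c(*k,300,120,8) for k in [(258,163),(557,292),(127,447),(428,580)]]
x,r=fit(s,p,q,[.4,-.2,0]);print('strip',x,np.degrees(x[2]),r)
p=[(-120,100,.015),(-120,-100,.015),(0,98,.026),(0,-98,.026),(0,-84,.026)]
p=[np.array([a/1000,b/1000,z]) for a,b,z in p]
q=[c(*k,145,110,6) for k in [(69,551),(523,538),(73,285),(511,272),(475,270)]]
x,r=fit(s,p,q,[.4,.2,0]);print('panel',x,np.degrees(x[2]),r)
for n,k in [('oiler',(276,220)),('reel',(269,174)),('block',(271,133))]: print(n,atz(s,*k,.05))
print(atz(s,235,60,0.1),atz(s,160,50,.1), 'box row')
"
```

```text
strip [ 0.53421591 -0.24339194 -0.43958437] -25.18632904740136 [[-0.1  -0.32]
 [-0.08  0.04]
 [-0.07 -0.08]
 [ 0.25  0.35]]
panel [0.58554061 0.14258116 0.02766965] 1.5853542286538487 [[-0.16  0.5 ]
 [-0.32  0.32]
 [-0.2  -0.2 ]
 [-0.04 -0.58]
 [ 0.7  -0.07]]
oiler [ 0.40959537 -0.07710193  0.05      ]
reel [ 0.52833269 -0.05976199  0.05      ]
block [ 0.63857    -0.06522382  0.05      ]
[0.82218279 0.02752365 0.1       ] [0.85500141 0.22682563 0.1       ] box row
```

The only dark T-shaped part is the one at top-image pixel (343,166). The T's at (231,247) and (409,216) are yellow decoys. The crop confirms the dark flange with its standing seam, wide side pointing up-right. Both pose fits have sub-pixel residuals.

```bash
cat >> h.py <<'E'
def R(yaw,flip=False):
    z=np.array([np.cos(yaw),np.sin(yaw),0])*(-1 if flip else 1); x=np.array([0,0,-1.]); return np.column_stack([x,np.cross(z,x),z])
SX,SY,SYAW=0.5342,-0.2434,-0.4396
E
python3 -c "
from h import *
for f in (0,1):
    for P,y in [((SX,SY,.2),SYAW),((SX,SY,.015),SYAW),((.49,.14,.2),.0277),((.53,.14,.03),.0277)]:
        q=ctrl.ik(P,R(y,f)); print(f,None if q is None else np.round(q,1))
ctrl.gripper_to(0.05,100)
ctrl.move_ptp([SX,SY,.13],R(SYAW))
print(ctrl.get_position(),ctrl.get_contact_force(),ctrl.get_t())
snap('wrist','w1');snap('scene','s1')"
```

```text
0 [-29.5   6.4  89.7  -0.   83.9  -4.3]
0 [-29.5  17.3  97.8  -0.   64.9  -4.3]
0 [ 10.2  -5.7 101.8  -0.   83.8   8.6]
0 [  9.4  10.6 103.9  -0.   65.4   7.9]
1 None
1 None
1 None
1 None
[ 0.5340057  -0.24448506  0.13038297] [-0.24283071 -0.10515301 -0.55934795] 2.3917
```

View pics/w1.png

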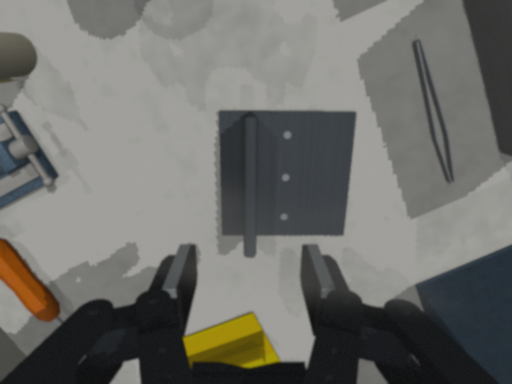

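```bash
python3 -c "
from fit import *
s=load('w1')
p=[(85,55,.004),(85,-55,.004),(-25,55,.004),(-25,-55,.004)]
p=[np.array([a/1000,b/1000,z]) for a,b,z in p]
x,r=fit(s,p,[(355.5,111),(343.5,235.5),(219.5,111),(221.5,235.5)],[.5,-.2,-.4]);print(x,np.degrees(x[2]),r)
print(ctrl.get_position(),ctrl.get_tcp_rot())
"
```

```text
[ 0.5367175  -0.24411792 -0.44143262] -25.292226033082603 [[ 1.05  0.3 ]
 [ 0.19  0.1 ]
 [-1.29 -0.41]
 [ 0.11  0.24]]
[ 0.53394955 -0.2445674   0.13033376] [[ 4.26959451e-04  4.27167147e-01  9.04172575e-01]
 [-4.50251594e-04  9.04172648e-01 -4.27166969e-01]
 [-9.99999807e-01 -2.24722169e-04  5.78377747e-04]]
```

```bash
python3 -c "
from h import *
Rg=R(-.4405)
print(ctrl.move_l([.5354,-.2437,.016],.12,Rg,guard=15))
print(ctrl.get_position(),ctrl.get_contact_force())
ctrl.gripper_to(0.0,100)
print(ctrl.get_grip_width(),ctrl.get_contact_force(),ctrl.get_position())
p=ctrl.get_position()
ctrl.move_l([p[0],p[1],.045],.06)
print(ctrl.get_grip_width(),ctrl.get_contact_force(),ctrl.get_t())
snap('wrist','w2');snap('scene','s2')"
```

```text
False
[ 0.53616201 -0.24411735  0.01703744] [0.27415748 0.22018207 0.45318137]
0.008779765916422 [-0.16688835  0.66817822  5.23244856] [ 0.53602461 -0.24406658  0.01691905]
0.008268494443116739 [-0.21084555 -0.2817443  -2.31921118] 4.675
```

View pics/w2.png

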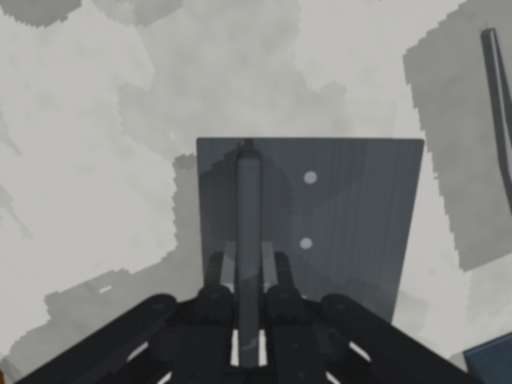

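View pics/s2.png

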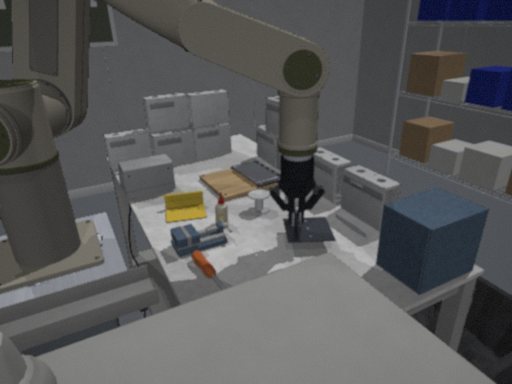

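```bash
python3 -c "
from h import *
p=ctrl.get_position()
ctrl.move_l([p[0],p[1],.18],.2)
ctrl.move_ptp([.4866,.1398,.18],R(.0277))
ctrl.move_l([.4866,.1398,.075],.15)
print(ctrl.get_position(),ctrl.get_grip_width(),ctrl.get_contact_force(),ctrl.get_t())
snap('wrist','w3');snap('top','t3')
crop('t3','c4',140,110,250,210,7)"
```

```text
[0.48742769 0.13971421 0.07594071] 0.008494250541593328 [-0.2007819   0.04600567 -0.21803109] 7.8917
```

View pics/w3.png

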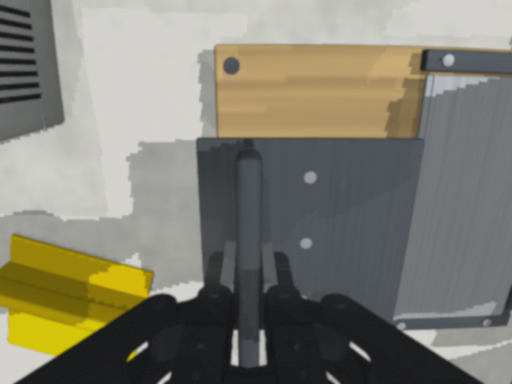

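View pics/c4.png

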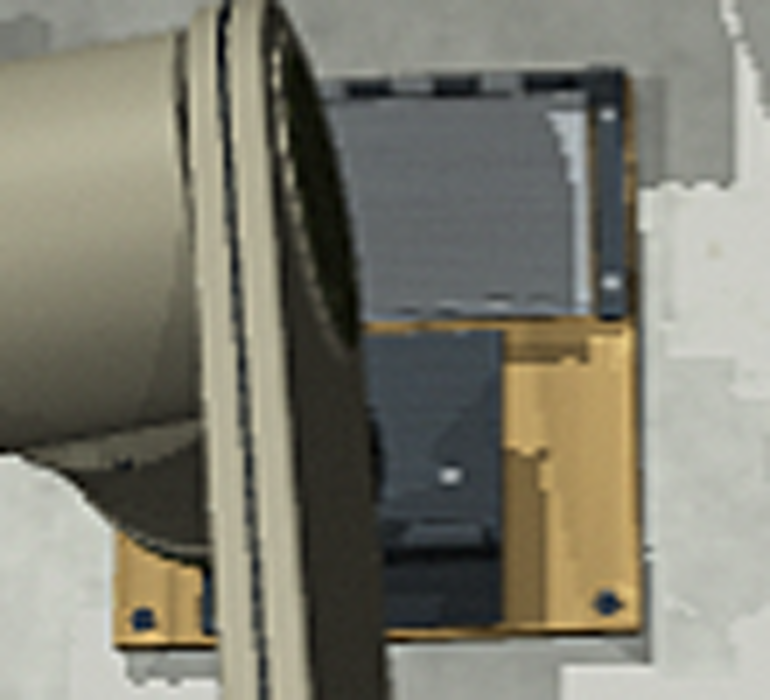

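```bash
python3 -c "
from fit import *
s=load('w3')
p=[(-120,100,.015),(0,98,.026),(0,84,.026)]
p=[np.array([a/1000,b/1000,z]) for a,b,z in p]
x,r=fit(s,p,[(216.5,43.5),(423.5,50),(428,77)],[.58,.14,0.02]);print('panel wrist',x,r)
p=[np.array([.085,.055,.063]),np.array([-.025,.055,.063])]
x,r=fit(s,p,[(423,138),(196.5,138.5)],[.48,.14,0.02]);print('strip wrist',x,r)
s=load('t3');c=lambda x,y,u0,v0,k:np.array([(x+.5)/k-.5+u0,(y+.5)/k-.5+v0])
p=[np.array([.085,-.055,.063]),np.array([-.025,-.055,.063])]
x,r=fit(s,p,[c(502,328,140,110,7),c(500,625,140,110,7)],[.48,.14,0.02]);print('strip top',x,r)
print(ctrl.get_tcp_rot(),ctrl.get_position())
"
```

```text
panel wrist [0.58710547 0.14208813 0.02135383] [[-4.1   0.24]
 [ 6.18  0.54]
 [-2.08 -0.13]]
strip wrist [0.48800297 0.13977139 0.03321904] [[ 2.41  0.38]
 [-2.28  0.13]]
strip top [0.48612394 0.14143605 0.01783176] [[ 0.   0.1]
 [-0.  -0.1]]
[[ 2.53337420e-03 -2.75289024e-02  9.99617798e-01]
 [ 4.71470376e-04  9.99620927e-01  2.75277937e-02]
 [-9.99996680e-01  4.01551977e-04  2.54539293e-03]] [0.48782097 0.13993544 0.07648424]
```

```bash
python3 -c "
from h import *
p0=ctrl.get_position()
print(ctrl.move_l([.4866,.1398,.026],.03,guard=5))
p=ctrl.get_position();print(p,ctrl.get_contact_force())
ctrl.move_l([p[0],p[1],p[2]+.0012],.02)
print(ctrl.get_position(),ctrl.get_contact_force(),ctrl.get_t())
snap('scene','s4');snap('wrist','w4');crop('s4','c5',190,140,330,230,5.5)"
```

```text
True
[0.48657305 0.13977733 0.03189609] [-0.25175454  0.34460714  4.75441365]
[0.48654214 0.13975438 0.03300716] [ 0.15227993 -0.11355957 -2.05645916] 9.575
```

View pics/c5.png

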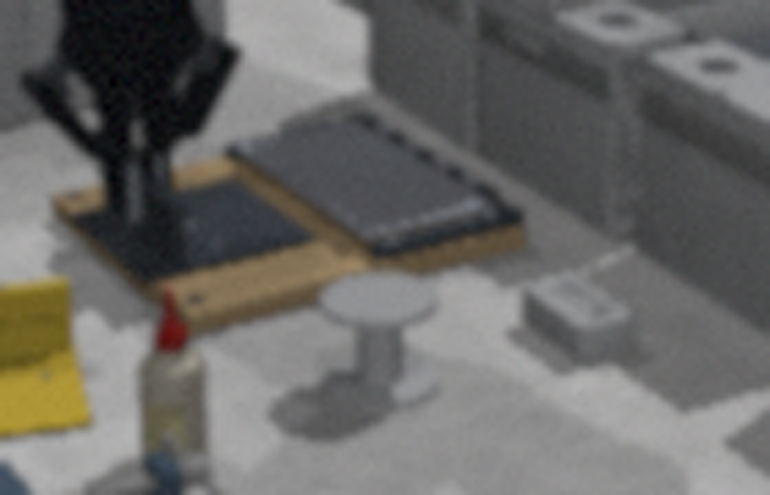

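View pics/w4.png

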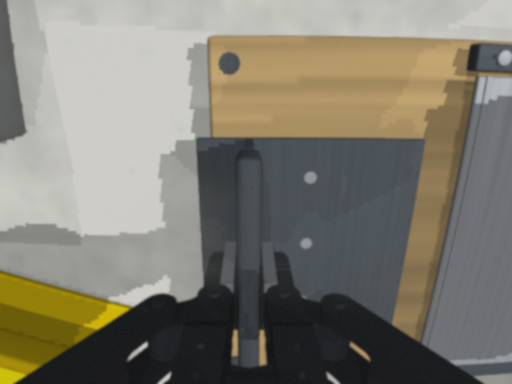

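The strip is flat just above the board and parallel to it. Its nose is about 15 mm short of the sheet edge and well centred. Next I slide it in.

```bash
python3 -c "
from h import *
print(ctrl.move_l([.5310,.1408,.0329],.035,guard=7))
print(ctrl.get_position(),ctrl.get_contact_force(),ctrl.get_t())
snap('scene','s5');snap('wrist','w5');snap('top','t5');crop('s5','c6',190,140,330,230,5.5)"
```

```text
False
[0.53075277 0.14081167 0.03282246] [-0.57999975 -0.05493885 -1.41532709] 11.0917
```

View pics/c6.png

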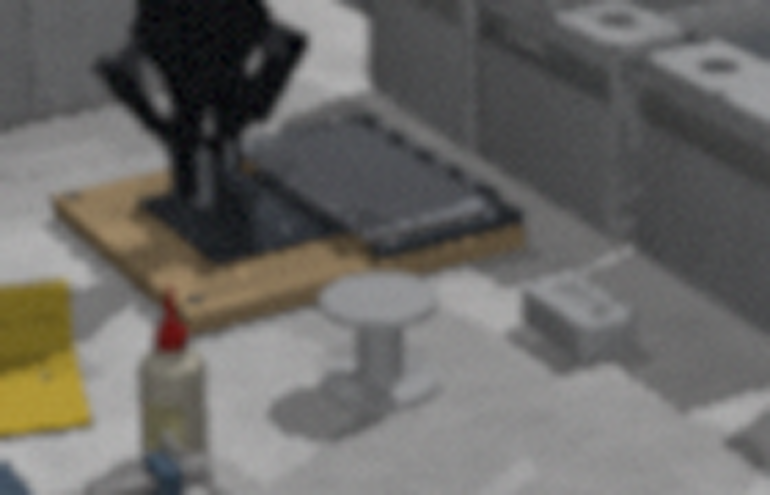

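View pics/w5.png

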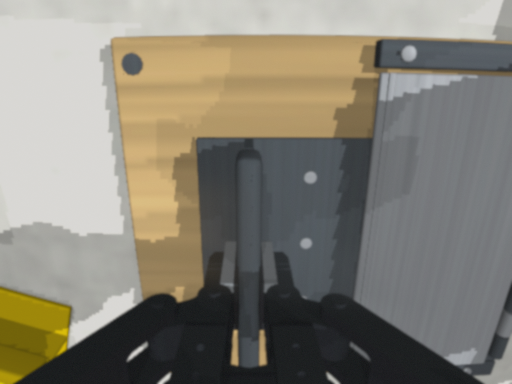

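```bash
python3 -c "
from h import *
s=load('w5')
n=atz(s,422.5,138,.0195)
for px in [(375,125),(371,160),(366,220)]: print('edge',atz(s,*px,.0245))
print('nose corner',n,'tail corner',atz(s,196.5,138.5,.0195))
crop('t5','c7',145,110,245,210,6);crop('w5','c8',330,40,512,200,4)"
```

```text
edge [0.58698663 0.20467598 0.0245    ]
edge [0.58748544 0.18836964 0.0245    ]
edge [0.58958247 0.15772157 0.0245    ]
nose corner [0.61295538 0.19881853 0.0195    ] tail corner [0.50547533 0.19498131 0.0195    ]
```

View pics/c7.png

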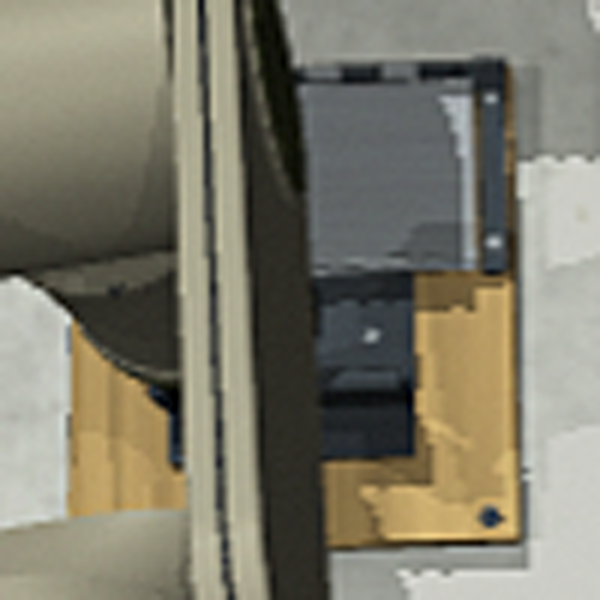

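View pics/c8.png

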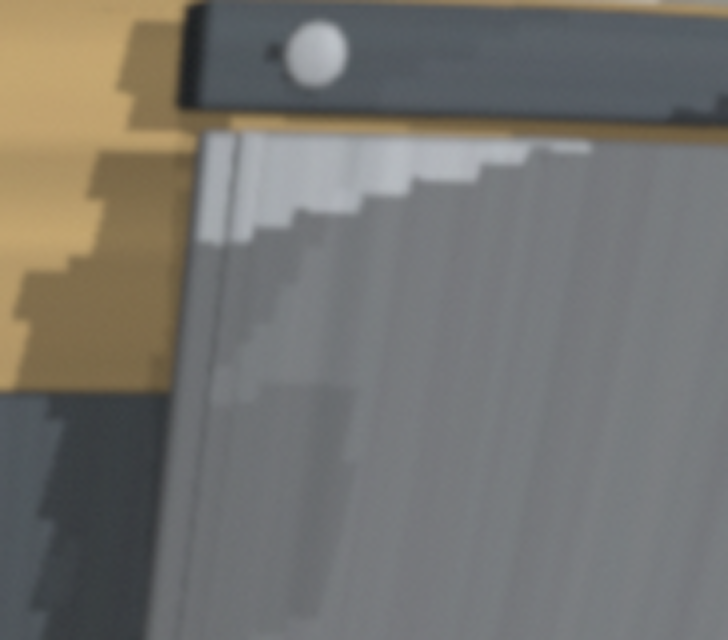

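```bash
python3 -c "
from h import *
s=load('t5');c=lambda x,y:((x+.5)/6-.5+145,(y+.5)/6-.5+110)
t=atz(s,*c(412,456),.020);e=atz(s,*c(412,271),.024);print(t,e,'visible',e[0]-t[0])
p=ctrl.get_position()
print(ctrl.move_l([p[0],p[1],p[2]-.004],.01,guard=12))
print(ctrl.get_position(),ctrl.get_contact_force())
ctrl.pause(.5)
print(ctrl.get_position(),ctrl.get_contact_force(),ctrl.get_wrist_torque(),ctrl.get_tcp_rot()[:,0],ctrl.get_t())
"
```

```text
[0.5050221  0.08731715 0.02      ] [0.58800555 0.08874201 0.024     ] visible 0.08298344763054699
True
[0.53118962 0.14087462 0.03191916] [-0.75866996 -0.59160677  4.69065358]
[0.5311921  0.14085777 0.03191991] [-0.64003498  0.85017649  4.59702273] [ 0.00997927 -0.05047869  0.0120753 ] [-2.41023438e-03 -4.55479034e-04 -9.99996992e-01] 12.0167
```

```bash
python3 -c "
from h import *
p=ctrl.get_position()
z=p[2]
for i in range(14):
    z-=.0003
    ctrl.move_l([p[0],p[1],z],.01)
    ctrl.pause(.25)
    f=np.mean([ctrl.get_contact_force()[2] for _ in range(5)])
    print(round(z,4),ctrl.get_position()[2],f,ctrl.get_t())
    if f>12: break
"
```

```text
0.0316 0.031908628268495665 4.732328233580982 12.5667
0.0313 0.031904688951431545 6.980537025854633 13.0667
0.031 0.03190240738176204 10.99937091993389 13.5667
0.0307 0.031884988531845376 13.455330795237305 14.0667
```

```bash
python3 -c "
from h import *
ctrl.pause(1.5)
for _ in range(4): print(ctrl.get_position(),ctrl.get_contact_force(),ctrl.get_wrist_torque(),ctrl.get_grip_width()); ctrl.pause(.3)
print(ctrl.get_tcp_rot())
snap('wrist','w6');snap('scene','s6');crop('s6','c9',190,140,330,230,5.5);print(ctrl.get_t())"
```

```text
[0.53151608 0.1409356  0.03188439] [-6.02875705 -1.25020073 13.47087527] [-0.11805383  0.69625593 -0.01287027] 0.008224166231773999
[0.53151285 0.14092328 0.03189927] [-6.04426263 -0.69596665 14.36914963] [-0.08862328  0.74896424 -0.00977964] 0.00866317940985211
[0.53151928 0.14090945 0.03188391] [-6.00141082 -1.45257032 13.94668827] [-0.16891551  0.66964207  0.01493561] 0.008299456778087723
[0.53154358 0.1409394  0.03190662] [-5.65234663 -1.57708039 13.76345283] [-0.1013966   0.7089299  -0.01608057] 0.007905498607181437
[[-4.32906984e-03 -2.78162811e-02  9.99603678e-01]
 [-8.05163487e-04  9.99612818e-01  2.78130484e-02]
 [-9.99990305e-01 -6.84439754e-04 -4.34979035e-03]]
16.8667
```

View pics/w6.png

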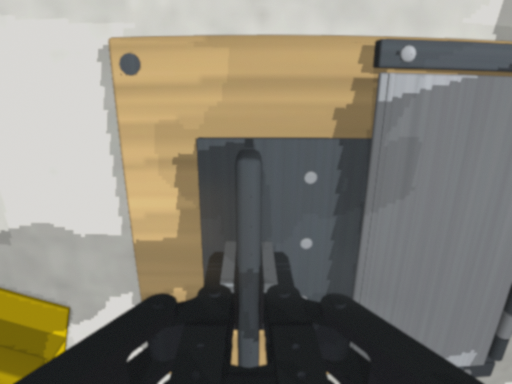

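View pics/c9.png

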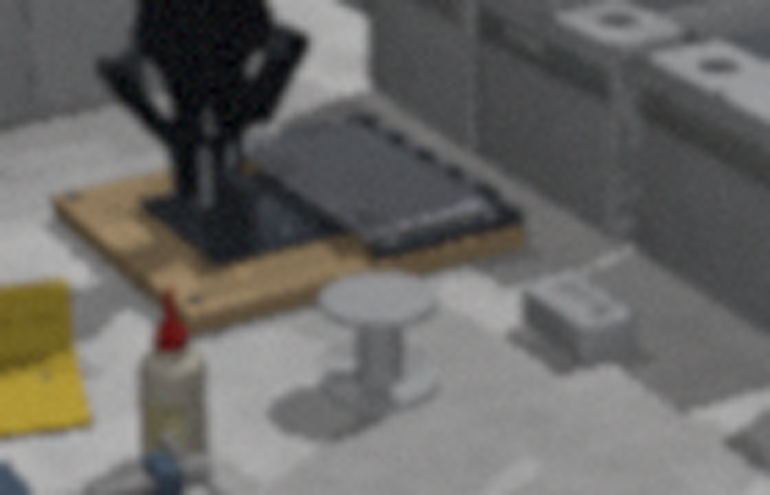

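```bash
python3 -c "
from h import *
ctrl.finish_job()"
```

```text
the job is handed in; nothing more can be done
```

The flashing strip is under the lap sheet and pressed flat on the board, and I handed the job in at about 17 s with the arm still holding. The interface reports no verdict, so the figures below are my own last checks.

I took the dark strip at top-image pixel (343,166), not the yellow ones, and gripped it by the seam bead. I carried it over the other items, lowered it in front of the sheet and slid it in.

- **Cover:** about 27 mm from both the top and wrist pictures. The arm position and fitted panel pose give about 30 mm. Both are within 20 to 40 mm.
- **Centring and squareness:** the strip is centred to within about 2 mm and the tool is square to the sheet edge to within about 0.01 rad. Yaw read from the pictures alone was noisier, from 0.018 to 0.036 rad.
- **Flatness:** the tool is tilted about 0.004 rad.
- **Push:** a steady upward reaction of about 14 N at the wrist, unchanged over more than 2 s. A side force of about 6 N remains, held by friction.
- **Sheet and other items:** the sheet looks flat in the pictures. The oiler, reel and block show no movement between the before and after views. I did not re-check the screwdriver and tweezers at the end, but the arm made no contact along the way.
- **Weak check:** the wrist-camera fits of the panel and of the strip in the grip left residuals of 2 to 6 pixels (a few mm), so I relied mainly on the top-camera fit, which was under 1 pixel.

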